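# Cap the bare railing post

### The arm

A 7-joint arm with a two-finger parallel gripper is mounted at the origin on the work surface. World frame = base frame: x ahead of the robot, y to its left, z up, the work surface at z = 0. Lengths are in m, angles in degrees, forces in N, time in s.
With the tool pointing down it reaches from about 0.425 to 0.925 m from the base axis. Payload 6.8 kg.
Tool frame: the origin (TCP) lies at the very end of the fingers, on their centre line; the grasp point (between the pads) lies 19 mm behind it (hold_point_z is the distance from the TCP to the grasp point, in m); z points along the fingers, y is the line along which they close (so a half turn about z gives the same grasp; the last joint's range is limited). The gripper opens to 88 mm and grips with 3 to 60 N. Pads are 20 mm wide; open, the fingers measure 115 mm over their backs; the gripper's body (75 mm by 178 mm) begins 61 mm behind the grasp point.
Start: joints at [57.233, 27.33, 1.283, 89.118, -0.659, 63.558, -4.761], TCP at [0.302, -0.604, 0.223] pointing down, gripper open.
Joint ranges: [-169.35, 169.35], [-19.33, 120.38], [-80.79, 83.38], [13.8, 139.57], [-78.32, 258.32], [9.67, 109.79], [-169.56, 169.56]. Speed limits (degrees/s): [136.94, 136.94, 180, 180, 180, 180, 180].

### API

Orientations are given as a 3x3 rotation matrix whose columns are the frame's x, y, z axes.
In Python, from cell import read_state, get_image, camera_info, job_done, hold_point_z gives the robot as it stands.
- The arm moves only by the shell command python3 -m creep 'ROWS' [FORCE]. ROWS is a JSON object of lists of equal length, an entry for each row: "hand": the finger opening in mm, from 0 to 87.8; "delta_pos": the shift along the tool's x, y, z in units of 25 mm (1.0 is 25 mm), a list of three; "spin": the turn about the tool's z in degrees. A call has 1 to 20 rows; each row shifts and turns the commanded pose from where the row before left it, along the tool's axes as they then stand; what a row does not reach is not made up. A row lasts 1/12 s, in which the tool goes at most 41.7 mm and 7.16 degrees, less where a joint would pass 70% of its speed; a pose out of reach is approached as far as the arm can. A call is refused whole if a number of a shift passes 1 or a number of a turn 7.16, either way. A call with a gripper value outside its range is refused whole. The fingers move at their own pace and stop on an object; FORCE is the grip in N (left out, the last holds). Time passes only in rows, so rows that do not move let the fingers close. It gives the time, the measured TCP pose, the force, the opening and the grip force at its end, in the units of the state.
- read_state(): the state, without advancing time (a new reading comes with each control period).
- get_image(name): name is "scene" or "top" or "wrist"; returns (picture, depth): 384x512x3 uint8, red, green, blue; 384x512 float32, m along the optical axis (not along the pixel's ray), 0 where there is no reading.
- camera_info(name): a dict with "K" (3x3 intrinsics, pixels), "D" ([k1, k2, p1, p2, k3] as OpenCV has them; the pictures are not rectified), "pose" (4x4, takes a point from camera to world coordinates). Camera axes: x right, y down, z forward; pixel columns grow to the right and rows downward; lengths in m; the calibration is good to about 2 mm. A picture is of the moment at which its call begins: read the wrist's pose just before it. camera_info takes no time and is no camera call; for the wrist camera it gives the pose at the moment of the call.
- job_done(): hands the job in; it is judged then, once.
The state is a dict: "time_s": time; "q": joint angles; "joint_velocities": joint speeds; "joint_torque": joint torques, N m; "tcp_pos": TCP position; "orientation": TCP orientation; "ft_force": force on the tool from outside, world axes, zero at the start; "moment": the same for the moment, N m; "gripper_width": opening from 0.0 (shut) to 1.0 (fully open); "grip_force": force on a finger pad.
Only numpy, scipy, OpenCV 4.12 (cv2) and the standard library are available. Lean on these libraries where they do the work, as an engineer would, in place of code of your own. Each camera call takes 0.05 s, during which the arm holds its last target. There are 200 camera calls.

### The job

One post of the railing is still bare, and its steel cap is stuck over the flanged plug on the table. Lift the cap off the plug without bringing the plug along (the plug stays standing where it is), then lower the cap over the bare post until it rests right down on the post's top, and let go. Leave the other plug, which has no cap, alone.

Things in the scene. Friction and masses are not known exactly. Their poses are not given: they have to be found in the camera images.
- cap: bright steel cap, a round cup mouth down over the plug: outside 58 mm across, 60 mm high, bore 50 mm wide and 54 mm deep, flat closed top 6 mm thick; 0.2 kg. Origin: centre of its open rim, z up to its top. At the start the rim is 20 mm above the table, the ceiling rests on the plug. Three spring clips inside, 11 to 21 mm above the rim, rub on the plug; they clear a 38 mm post.
- plug: dull grey steel plug standing loose inside the cap: bottom flange 64 mm across and 12 mm high, seen 8 mm below the cap's rim; body 46 mm across, 74 mm high in all; 0.4 kg. Origin: centre of its underside, z up. The clips drag on it with about 2.5 N (over half its weight) for 54 mm: a steady straight lift of the cap leaves it standing, a jerk or tilt may bring it along, a grip on the flange does.
- lone_plug: a second plug of the same size and material standing loose on the table without any cap (a bystander). Origin: centre of its underside.
- post_top (a point): centre of the bare post's top, 90 mm above the table. The post: fixed upright dull grey steel stub, 38 mm across, tapering to 28 mm over its top 8 mm, on a painted plate 90 x 70 x 8 mm. The cap's ceiling rests here, its rim then 54 mm lower. A second such post already wears a fixed cap like cap. The two posts and two plugs swap places at random.
Things that resemble listed ones, but are neither listed nor needed, are in the scene too. What is shaped like the cap but blue, green or pink is not meant.

How it is judged:
By the outcome, as a careful person would: the job done as asked, in the order asked, and still so for the second after the job is handed in, with the robot touching nothing.
It also fails if it takes over 46 s, if anything falls off the work surface, if the arm or the gripper's body presses on something with over 40 N, if the wrist force passes 120 N, or if a joint passes its speed limit or range.

## Working session

There is one attempt and no reset: what is moved stays moved. The work goes in short steps, Python scripts to look and compute and a shell command to move; the robot and the scene stay as the last step left them, time stands still between calls to the robot, and variables do not carry over. Pictures are saved under pics/ and viewed, at most 10 in all, crops included, and the job is handed in when it is done.

```bash
mkdir -p pics; ls; python3 - <<'E'
from cell import *
import cv2,numpy as np
s=read_state();print(s['time_s'],s['tcp_pos'],np.round(s['orientation'],3),s['gripper_width'],hold_point_z)
for n in('scene','top'):
    im,d=get_image(n);np.savez(f'pics/{n}0.npz',im=im,d=d);cv2.imwrite(f'pics/{n}0.png',im[:,:,::-1])
    c=camera_info(n);print(n,c['K'],c['D'],np.round(c['pose'],3))
E
```

```text
pics
0.0 [ 0.30167226 -0.60316954  0.2217126 ] [[ 0.894  0.447 -0.001]
 [ 0.447 -0.894  0.002]
 [-0.    -0.002 -1.   ]] 0.9995536737837062 0.0187
scene [[432.73781589   0.         259.53299398]
 [  0.         432.73781589 197.75795881]
 [  0.           0.           1.        ]] [0.04241723 0.         0.         0.         0.        ] [[-0.302  0.57  -0.764  1.263]
 [ 0.953  0.197 -0.23   0.216]
 [ 0.019 -0.798 -0.602  0.679]
 [ 0.     0.     0.     1.   ]]
top [[489.78387285   0.         253.56415367]
 [  0.         489.78387285 199.26572232]
 [  0.           0.           1.        ]] [-0.0227975  0.         0.         0.         0.       ] [[-0.019 -0.985  0.173  0.248]
 [-1.     0.017 -0.016 -0.017]
 [ 0.013 -0.173 -0.985  1.327]
 [ 0.     0.     0.     1.   ]]
```

View pics/scene0.png

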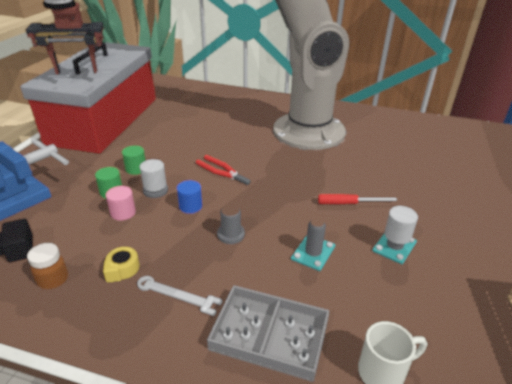

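View pics/top0.png

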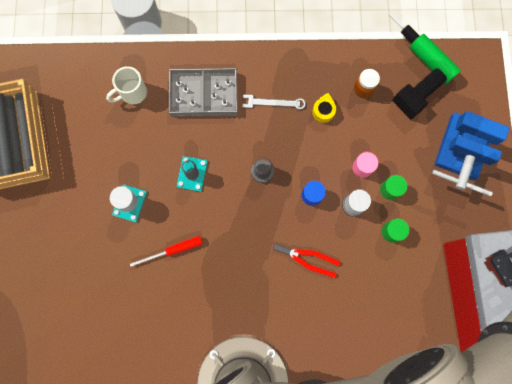

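Top view: the capped plug is the bright cap at (357,203) (scene (153,177), with a grey flange below its rim). The other bright cap, at top (122,198) / scene (402,223), sits on a teal plate, so it is the fixed one. The bare post is at top (192,172), the lone plug at (262,171). Next I measure them and enlarge the crop.

```bash
cat > h.py <<'E'
import numpy as np,cv2
from cell import *
def pts(n,d,c=None):
    c=c or camera_info(n);v,u=np.mgrid[0:384,0:512]
    p=cv2.undistortPoints(np.dstack([u,v]).reshape(-1,1,2).astype(np.float64),c['K'],np.array(c['D'])).reshape(384,512,2)
    P=np.dstack([p[...,0]*d,p[...,1]*d,d]);T=np.array(c['pose'])
    return P@T[:3,:3].T+T[:3,3]
def ray(n,uv,z,c=None):
    c=c or camera_info(n);p=cv2.undistortPoints(np.array([[uv]],float),c['K'],np.array(c['D'])).ravel()
    T=np.array(c['pose']);r=T[:3,:3]@np.array([*p,1]);return T[:3,3]+r*(z-T[2,3])/r[2]
E
python3 - <<'E'
from h import *
for n,L in (('top',dict(cap=(357,203),fixed=(122,198),post=(188,168),lone=(262,168),blue=(314,193),pink=(365,164),green1=(395,187),green2=(396,230))),('scene',dict(cap=(153,172),fixed=(402,216),post=(316,228),lone=(231,217)))):
    f=np.load(f'pics/{n}0.npz');W=pts(n,f['d'])
    for k,(u,v) in L.items():
        w=W[v-22:v+22,u-22:u+22].reshape(-1,3);m=f['d'][v-22:v+22,u-22:u+22].ravel()>0
        zt=np.percentile(w[m&(w[:,2]<.15),2],98 if 'post'!=k!='lone' else 99.5);t=w[m&(w[:,2]>zt-.006)&(w[:,2]<.15)]
        (c,r)=cv2.minEnclosingCircle(t[:,:2].astype(np.float32))
        print(n,k,'z',zt.round(4),'mean',t[:,:2].mean(0).round(4),'circ',np.round(c,4),round(r,4),len(t))
a=np.load('pics/scene0.npz')['im'][140:270,80:440];b=np.load('pics/top0.npz')['im'][140:250,90:420]
f=lambda x:cv2.resize(x[:,:,::-1],(792,290),interpolation=cv2.INTER_CUBIC)
cv2.imwrite('pics/crop.png',np.vstack([f(a),f(b)]))
E
```

```text
top cap z 0.0826 mean [ 0.4598 -0.312 ] circ [ 0.4594 -0.3118] 0.0289 338
top fixed z 0.0981 mean [0.4756 0.3022] circ [0.4751 0.3023] 0.0293 344
top post z 0.0878 mean [0.5516 0.1293] circ [0.5545 0.1311] 0.0187 57
top lone z 0.0738 mean [ 0.5548 -0.0644] circ [ 0.5585 -0.0639] 0.0228 49
top blue z 0.0626 mean [ 0.4887 -0.1975] circ [ 0.4892 -0.1975] 0.0291 318
top pink z 0.0628 mean [ 0.5651 -0.3441] circ [ 0.5482 -0.3598] 0.0523 314
top green1 z 0.0632 mean [ 0.5047 -0.4129] circ [ 0.518  -0.3976] 0.0541 315
top green2 z 0.0628 mean [ 0.3834 -0.4148] circ [ 0.3844 -0.4141] 0.0293 326
scene cap z 0.081 mean [ 0.4644 -0.3094] circ [ 0.4621 -0.31  ] 0.0304 252
scene fixed z 0.0974 mean [0.48   0.3024] circ [0.4779 0.3027] 0.0299 391
scene post z 0.0889 mean [0.5674 0.1319] circ [0.5604 0.1306] 0.0184 79
scene lone z 0.0738 mean [ 0.5733 -0.0586] circ [ 0.5619 -0.0635] 0.0232 73
```

View pics/crop.png

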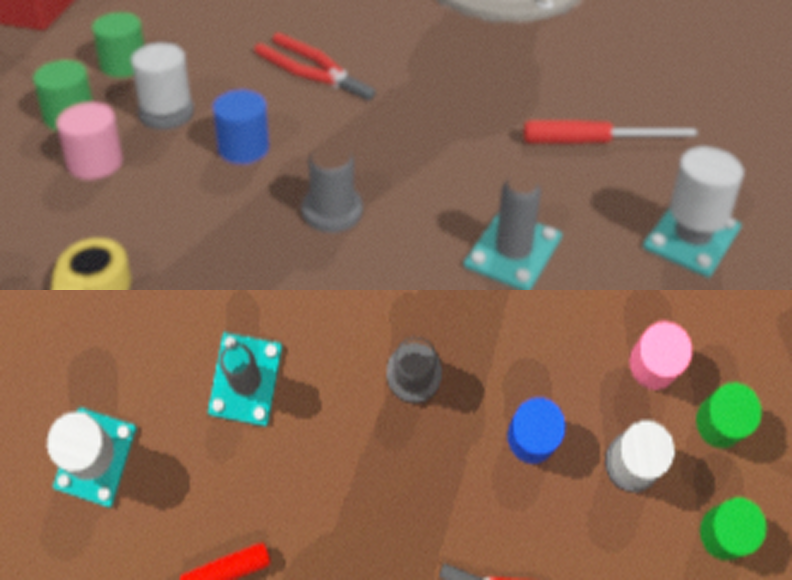

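The crop confirms it: the bright cap at scene (153,177) stands over a grey flange on the table, surrounded by green, pink and blue decoys about 105 mm away. The teal-plate bright cap is the fixed one, and the slim post on the other teal plate is bare. Cap is at about (0.460,-0.311), so I move above it.

```bash
python3 -m creep '{"hand":[87.8,87.8,87.8,87.8,87.8,87.8,87.8,87.8,87.8,87.8,87.8,87.8,87.8,87.8,87.8],"delta_pos":[[0.78,-0.55,0],[0.78,-0.55,0],[0.78,-0.55,0],[0.78,-0.55,0],[0.78,-0.55,0],[0.78,-0.55,0],[0.78,-0.55,0],[0.78,-0.55,0],[0.78,-0.55,0],[0.78,-0.55,0],[0.78,-0.55,0],[0.78,-0.55,0],[0.78,-0.55,0],[0.78,-0.55,0],[0,0,0]],"spin":[0,0,0,0,0,0,0,0,0,0,0,0,0,0,0]}' 20
python3 - <<'E'
from h import *
c=camera_info('wrist');im,d=get_image('wrist');np.savez('pics/w1.npz',im=im,d=d);cv2.imwrite('pics/w1.png',im[:,:,::-1])
W=pts('wrist',d,c);m=(d>0)&(W[...,2]>.072)&(W[...,2]<.09)&(np.hypot(W[...,0]-.46,W[...,1]+.311)<.05)
t=W[m];print(len(t),t.mean(0),cv2.minEnclosingCircle(t[:,:2].astype(np.float32)))
s=read_state();print(s['tcp_pos'],s['ft_force'],c['pose'])
E
```

```text
time_s: 1.35
tcp_pos: [0.4627, -0.304, 0.2225]
orientation: [[0.891, 0.454, 0.001], [0.454, -0.891, 0.003], [0.002, -0.002, -1.0]]
ft_force: [-0.3, 0.7, -0.0]
gripper_width: 1.002
grip_force: 0.0
2031 [ 0.46005199 -0.31003999  0.08047592] ((0.45888447761535645, -0.3106662333011627), 0.029150869697332382)
[ 0.46134128 -0.30661028  0.22243504] [-0.30157828 -0.00240712  1.06281529] [[ 0.4536907  -0.86463491 -0.21580367  0.52014335]
 [-0.89115434 -0.44098571 -0.1066562  -0.27419713]
 [-0.00294766  0.24070331 -0.97059427  0.38522512]
 [ 0.          0.          0.          1.        ]]
```

View pics/w1.png

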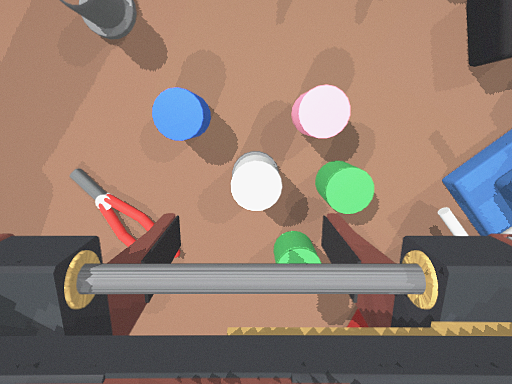

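The wrist picture shows the cap at (256,183), 29 mm radius at z 0.080, matching the earlier estimate; the flange peeks out behind it. Descending.

```bash
python3 -m creep '{"hand":[87.8,87.8,87.8,87.8,87.8,87.8,87.8,87.8,87.8,87.8,87.8,87.8,87.8,87.8,87.8],"delta_pos":[[-0.14,0.1,0.6],[0,0,0.7],[0,0,0.7],[0,0,0.7],[0,0,0.7],[0,0,0.7],[0,0,0.6],[0,0,0.6],[0,0,0.5],[0,0,0.5],[0,0,0.4],[0,0,0.3],[0,0,0.3],[0,0,0],[0,0,0]],"spin":[0,0,0,0,0,0,0,0,0,0,0,0,0,0,0]}' 20
python3 -c "
from cell import *
for i in range(1): print(read_state()['tcp_pos'],read_state()['ft_force'])"
```

```text
time_s: 2.65
tcp_pos: [0.4578, -0.3134, 0.04]
orientation: [[0.894, 0.447, -0.0], [0.447, -0.894, 0.0], [-0.0, -0.0, -1.0]]
ft_force: [-0.0, 0.3, 0.3]
gripper_width: 1.003
grip_force: 0.0
[ 0.45784845 -0.31337458  0.0400433 ] [-0.03568995  0.27393978  0.33547466]
```

```bash
python3 -m creep '{"hand":[87.8,87.8,87.8,74,68,64,60,58,56,54,54,54,54,54,54,54],"delta_pos":[[0.1,-0.07,0],[0,0,0],[0,0,0],[0,0,0],[0,0,0],[0,0,0],[0,0,0],[0,0,0],[0,0,0],[0,0,0],[0,0,0],[0,0,0],[0,0,0],[0,0,0],[0,0,0],[0,0,0]],"spin":[0,0,0,0,0,0,0,0,0,0,0,0,0,0,0,0]}' 30
```

```text
time_s: 3.98
tcp_pos: [0.4596, -0.3107, 0.0403]
orientation: [[0.894, 0.447, 0.0], [0.447, -0.894, -0.0], [0.0, 0.0, -1.0]]
ft_force: [0.9, -2.0, 0.7]
gripper_width: 0.667
grip_force: 30.0
```

Gripped at 58 mm. Now a slow, ramped lift.

```bash
python3 -m creep '{"hand":[54,54,54,54,54,54,54,54,54,54,54,54,54,54,54,54,54,54,54,54],"delta_pos":[[0,0,-0.01],[0,0,-0.02],[0,0,-0.03],[0,0,-0.04],[0,0,-0.05],[0,0,-0.06],[0,0,-0.06],[0,0,-0.06],[0,0,-0.06],[0,0,-0.06],[0,0,-0.06],[0,0,-0.06],[0,0,-0.06],[0,0,-0.06],[0,0,-0.06],[0,0,-0.05],[0,0,-0.04],[0,0,-0.03],[0,0,-0.02],[0,0,-0.01]],"spin":[0,0,0,0,0,0,0,0,0,0,0,0,0,0,0,0,0,0,0,0]}'
python3 - <<'E'
from h import *
im,d=get_image('scene');cv2.imwrite('pics/s2.png',cv2.resize(im[100:250,60:260,::-1],(800,600),interpolation=cv2.INTER_CUBIC))
E
```

```text
time_s: 5.65
tcp_pos: [0.4595, -0.3106, 0.0627]
orientation: [[0.894, 0.447, 0.0], [0.447, -0.894, -0.0], [0.0, 0.0, -1.0]]
ft_force: [0.4, -0.6, -3.6]
gripper_width: 0.664
grip_force: 30.0
```

View pics/s2.png

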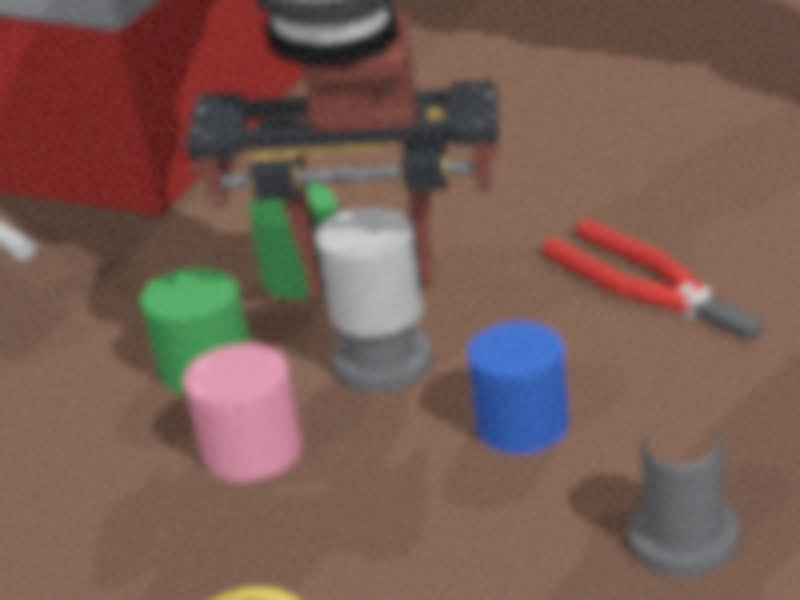

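The cap has risen and the plug stays standing at crop (380,360); the force (-3.6 N) fits cap plus drag. Continuing.

```bash
python3 -m creep '{"hand":[54,54,54,54,54,54,54,54,54,54,54,54,54,54,54,54,54,54,54,54],"delta_pos":[[0,0,-0.02],[0,0,-0.04],[0,0,-0.06],[0,0,-0.08],[0,0,-0.08],[0,0,-0.08],[0,0,-0.08],[0,0,-0.08],[0,0,-0.08],[0,0,-0.08],[0,0,-0.08],[0,0,-0.08],[0,0,-0.08],[0,0,-0.08],[0,0,-0.08],[0,0,-0.08],[0,0,-0.08],[0,0,-0.08],[0,0,-0.08],[0,0,-0.08]],"spin":[0,0,0,0,0,0,0,0,0,0,0,0,0,0,0,0,0,0,0,0]}'
python3 -m creep '{"hand":[54,54,54,54,54,54,54,54,54,54,54,54,54,54,54],"delta_pos":[[0,0,-0.08],[0,0,-0.08],[0,0,-0.1],[0,0,-0.15],[0,0,-0.2],[0,0,-0.3],[0,0,-0.3],[0,0,-0.3],[0,0,-0.3],[0,0,-0.3],[0,0,-0.2],[0,0,-0.15],[0,0,-0.1],[0,0,0],[0,0,0]],"spin":[0,0,0,0,0,0,0,0,0,0,0,0,0,0,0]}'
python3 - <<'E'
from h import *
im,d=get_image('scene');cv2.imwrite('pics/s3.png',cv2.resize(im[100:250,60:260,::-1],(800,600),interpolation=cv2.INTER_CUBIC))
E
```

```text
time_s: 7.37
tcp_pos: [0.4594, -0.3105, 0.0999]
orientation: [[0.894, 0.447, -0.0], [0.447, -0.894, 0.0], [-0.0, -0.0, -1.0]]
ft_force: [-0.0, -0.1, -1.8]
gripper_width: 0.664
grip_force: 30.0
time_s: 8.62
tcp_pos: [0.4593, -0.3105, 0.1635]
orientation: [[0.894, 0.447, -0.0], [0.447, -0.894, 0.0], [-0.0, -0.0, -1.0]]
ft_force: [0.1, -0.4, -1.8]
gripper_width: 0.67
grip_force: 30.0
```

View pics/s3.png

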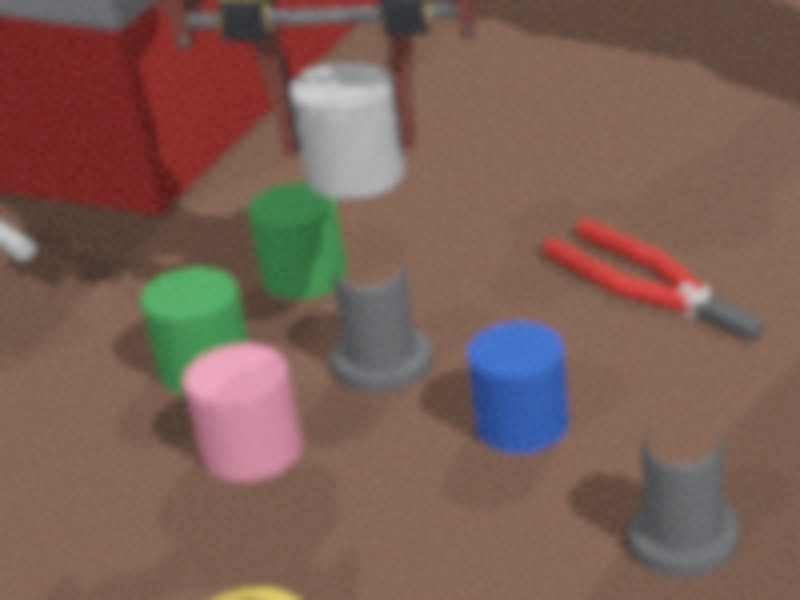

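The cap is off and both plugs are standing at crop (380,340) and (683,510). Next I carry it to a spot short of the post for a close look.

```bash
python3 -m creep '{"hand":[54,54,54,54,54,54,54,54,54,54,54,54,54,54,54,54,54,54,54,54],"delta_pos":[[0.1,-0.2,0],[0.2,-0.4,0],[0.3,-0.6,0],[0.4,-0.75,0],[0.4,-0.8,0],[0.4,-0.8,0],[0.4,-0.8,0],[0.45,-0.8,0],[0.45,-0.8,0],[0.45,-0.8,0],[0.45,-0.8,0],[0.45,-0.8,0],[0.45,-0.8,0],[0.45,-0.8,0],[0.4,-0.8,0],[0.4,-0.75,0],[0.4,-0.75,0],[0.4,-0.7,0],[0.3,-0.5,0],[0.2,-0.35,0]],"spin":[0,0,0,0,0,0,0,0,0,0,0,0,0,0,0,0,0,0,0,0]}'
python3 -m creep '{"hand":[54,54,54,54,54,54],"delta_pos":[[0,0,0],[0,0,0],[0,0,0],[0,0,0],[0,0,0],[0,0,0]],"spin":[0,0,0,0,0,0]}'
python3 - <<'E'
from h import *
c=camera_info('wrist');im,d=get_image('wrist');np.savez('pics/w2.npz',im=im,d=d);cv2.imwrite('pics/w2.png',im[:,:,::-1])
W=pts('wrist',d,c)
for lo,hi in((.084,.097),(.02,.078),(.086,.094)):
    m=(d>0)&(W[...,2]>lo)&(W[...,2]<hi)&(np.hypot(W[...,0]-.557,W[...,1]-.131)<.04)
    t=W[m];v,u=np.nonzero(m);print(len(t),t.mean(0),cv2.minEnclosingCircle(t[:,:2].astype(np.float32)),u.mean(),v.mean())
E
```

```text
time_s: 10.33
tcp_pos: [0.4709, 0.084, 0.1636]
orientation: [[0.893, 0.45, -0.0], [0.45, -0.893, 0.001], [0.0, -0.001, -1.0]]
ft_force: [0.1, 0.3, -2.0]
gripper_width: 0.666
grip_force: 30.0
time_s: 10.83
tcp_pos: [0.4717, 0.0806, 0.1636]
orientation: [[0.895, 0.446, -0.0], [0.446, -0.895, -0.0], [-0.0, 0.0, -1.0]]
ft_force: [1.0, -0.6, -1.9]
gripper_width: 0.667
grip_force: 30.0
605 [0.55353261 0.13133931 0.0872897 ] ((0.554729163646698, 0.13248126208782196), 0.018425140529870987) 240.79338842975207 80.31735537190083
93 [0.54220318 0.12153109 0.05224951] ((0.5466482639312744, 0.12678463757038116), 0.01617794670164585) 246.1720430107527 102.18279569892474
417 [0.55339968 0.13096125 0.08830576] ((0.5543240308761597, 0.1321249008178711), 0.017497384920716286) 241.10071942446044 80.53717026378897
```

View pics/w2.png

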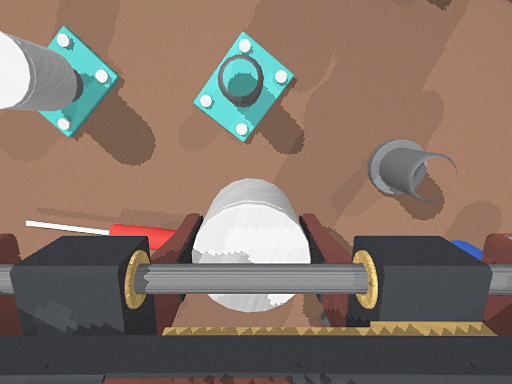

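The wrist picture shows the bare post top as a dark ring at about (241,79), its plate bolts at (245,45), (281,76), (241,128), (206,101). Cross-check by rays.

```bash
python3 - <<'E'
from h import *
c=camera_info('wrist');s=read_state();im=np.load('pics/w2.npz')['im']
print('bolts',np.mean([ray('wrist',p,.010,c) for p in((245,45),(281,76),(241,128),(206,101))],0))
h=cv2.cvtColor(im,cv2.COLOR_RGB2HSV)[40:120,200:290]
g=((h[...,1]<90)&(h[...,2]<130)).astype(np.uint8)  # dark ring
n,l,st,ce=cv2.connectedComponentsWithStats(g)
i=1+np.argmax(st[1:,4]);v,u=np.nonzero(l==i);print(st[i],ce[i]+[200,40])
P=np.array([ray('wrist',(a+200,b+40),.084,c)[:2] for a,b in zip(u,v)],np.float32);print('ring@.084',cv2.minEnclosingCircle(P))
for n,k in(('top',(0,0)),):
  t=np.load('pics/top0.npz')['im'];hh=cv2.cvtColor(t,cv2.COLOR_RGB2HSV)[150:195,170:215];m=((hh[...,0]>80)&(hh[...,0]<97)&(hh[...,1]>120)&(hh[...,2]>110)).astype(np.uint8)
  r=cv2.minAreaRect(np.argwhere(m)[:,::-1].astype(np.float32)+[np.float32(170),np.float32(150)]);print('plate',r,ray('top',r[0],.008))
T=np.array(s['orientation']);print(s['tcp_pos'],s['ft_force'])
# cap centre in gripper
for p in((.5545,.1315),):
  print(p,(np.array([*p,s['tcp_pos'][2]])-s['tcp_pos'])@T/.025)
E
```

```text
bolts [0.55535904 0.13280612 0.01      ]
[ 18  15  46  53 710] [243.71126761  86.21267606]
ring@.084 ((0.5535003542900085, 0.1314404159784317), 0.020187774673104286)
plate ((191.61538696289062, 173.423095703125), (25.298982620239258, 31.966930389404297), 11.309932708740234) [0.55506788 0.13064235 0.008     ]
[0.47173152 0.0807253  0.16364924] [ 0.03070758 -0.32271933 -1.7282273 ]
(0.5545, 0.1315) [ 3.86918680e+00 -3.39558254e-01 -4.23299959e-04]
```

Five estimates agree on the post at about (0.555,0.1317). Move above it and settle.

```bash
python3 -m creep '{"hand":[54,54,54,54,54,54,54,54,54,54,54,54,54,54,54,54],"delta_pos":[[0.2,-0.04,0],[0.4,-0.04,0],[0.5,-0.04,0],[0.55,-0.04,0],[0.55,-0.04,0],[0.55,-0.04,0],[0.5,-0.05,0],[0.35,-0.05,0],[0.2,0,0],[0.08,0,0],[0,0,0],[0,0,0],[0,0,0],[0,0,0],[0,0,0],[0,0,0]],"spin":[0,0,0,0,0,0,0,0,0,0,0,0,0,0,0,0]}'
python3 - <<'E'
from h import *
s=read_state();T=np.array(s['orientation'])
print((np.array([.555,.1317,.056])-s['tcp_pos'])@T/.025)
im,d=get_image('scene');np.savez('pics/s4.npz',im=im,d=d);W=pts('scene',d)
m=(d>0)&(W[...,2]>.19)&(W[...,2]<.212)&(np.hypot(W[...,0]-.555,W[...,1]-.1317)<.03)
print(m.sum(),W[m].mean(0),W[m][:,2].max())
E
```

```text
time_s: 12.22
tcp_pos: [0.5545, 0.1322, 0.1638]
orientation: [[0.894, 0.447, 0.0], [0.447, -0.894, -0.0], [0.0, 0.0, -1.0]]
ft_force: [0.6, 0.7, -1.6]
gripper_width: 0.668
grip_force: 30.0
[0.00937653 0.02486431 4.31020859]
511 [0.56171892 0.13460967 0.20181969] 0.21175666579687913
```

Within 1 mm. Lowering onto the post in stages.

```bash
python3 -m creep '{"hand":[54,54,54,54,54,54,54,54,54,54,54,54,54,54,54,54,54,54],"delta_pos":[[0.01,0.02,0.1],[0,0,0.2],[0,0,0.25],[0,0,0.25],[0,0,0.25],[0,0,0.25],[0,0,0.2],[0,0,0.2],[0,0,0.15],[0,0,0.15],[0,0,0.15],[0,0,0.15],[0,0,0.15],[0,0,0.15],[0,0,0.15],[0,0,0.15],[0,0,0],[0,0,0]],"spin":[0,0,0,0,0,0,0,0,0,0,0,0,0,0,0,0,0,0]}'
```

```text
time_s: 13.77
tcp_pos: [0.555, 0.132, 0.0909]
orientation: [[0.894, 0.447, -0.0], [0.447, -0.894, -0.0], [-0.0, -0.0, -1.0]]
ft_force: [-0.6, 0.7, -1.8]
gripper_width: 0.665
grip_force: 30.0
```

```bash
python3 -m creep '{"hand":[54,54,54,54,54,54,54,54,54,54,54,54,54,54,54,54],"delta_pos":[[0,0,0.05],[0,0,0.1],[0,0,0.1],[0,0,0.1],[0,0,0.1],[0,0,0.1],[0,0,0.1],[0,0,0.1],[0,0,0.1],[0,0,0.1],[0,0,0.1],[0,0,0.1],[0,0,0.08],[0,0,0.04],[0,0,0],[0,0,0]],"spin":[0,0,0,0,0,0,0,0,0,0,0,0,0,0,0,0]}'
```

```text
time_s: 15.1
tcp_pos: [0.5551, 0.132, 0.0594]
orientation: [[0.894, 0.447, 0.0], [0.447, -0.894, 0.0], [0.0, 0.0, -1.0]]
ft_force: [-0.4, 0.3, -2.0]
gripper_width: 0.668
grip_force: 30.0
```

```bash
python3 -m creep '{"hand":[54,54,54,54,54],"delta_pos":[[0,0,0.03],[0,0,0.03],[0,0,0.02],[0,0,0],[0,0,0]],"spin":[0,0,0,0,0]}'
```

```text
time_s: 15.52
tcp_pos: [0.5551, 0.132, 0.0574]
orientation: [[0.894, 0.447, 0.0], [0.447, -0.894, -0.0], [-0.0, 0.0, -1.0]]
ft_force: [-0.3, -0.2, -2.1]
gripper_width: 0.669
grip_force: 30.0
```

```bash
python3 -m creep '{"hand":[54,54,54,54,54,54],"delta_pos":[[0,0,0.02],[0,0,0.02],[0,0,0.02],[0,0,0.01],[0,0,0],[0,0,0]],"spin":[0,0,0,0,0,0]}'
```

```text
time_s: 16.02
tcp_pos: [0.5552, 0.132, 0.0562]
orientation: [[0.894, 0.447, 0.0], [0.447, -0.894, -0.0], [0.0, 0.0, -1.0]]
ft_force: [-2.3, -1.1, 5.5]
gripper_width: 0.664
grip_force: 30.0
```

Contact at TCP 0.0562 (predicted 0.056): the ceiling rests on the post. Release slowly and retreat straight up.

```bash
python3 -m creep '{"hand":[58,60,62,64,67,70,74,78,82,87,87.8,87.8,87.8],"delta_pos":[[0,0,0],[0,0,0],[0,0,0],[0,0,0],[0,0,0],[0,0,0],[0,0,0],[0,0,0],[0,0,0],[0,0,0],[0,0,0],[0,0,0],[0,0,0]],"spin":[0,0,0,0,0,0,0,0,0,0,0,0,0]}'
python3 -m creep '{"hand":[87.8,87.8,87.8,87.8,87.8,87.8,87.8,87.8,87.8,87.8,87.8,87.8,87.8,87.8,87.8,87.8],"delta_pos":[[0,0,-0.1],[0,0,-0.2],[0,0,-0.3],[0,0,-0.5],[0,0,-0.6],[0,0,-0.6],[0,0,-0.6],[0,0,-0.6],[0,0,-0.6],[0,0,-0.6],[0,0,-0.5],[0,0,-0.3],[0,0,-0.2],[0,0,0],[0,0,0],[0,0,0]],"spin":[0,0,0,0,0,0,0,0,0,0,0,0,0,0,0,0]}'
python3 - <<'E'
from h import *
im,d=get_image('scene');cv2.imwrite('pics/s5.png',cv2.resize(im[120:300,80:440,::-1],(800,400),interpolation=cv2.INTER_CUBIC))
W=pts('scene',d)
for n,x,y in(('cap',.555,.132),('fixed',.476,.302)):
    m=(d>0)&(W[...,2]>.085)&(W[...,2]<.12)&(np.hypot(W[...,0]-x,W[...,1]-y)<.035);t=W[m]
    zt=np.percentile(t[:,2],95);t=t[t[:,2]>zt-.006];print(n,zt,t.mean(0),cv2.minEnclosingCircle(t[:,:2].astype(np.float32)))
E
```

```text
time_s: 17.1
tcp_pos: [0.5551, 0.132, 0.0557]
orientation: [[0.894, 0.447, 0.0], [0.447, -0.894, 0.0], [0.0, 0.0, -1.0]]
ft_force: [-0.3, 0.6, -1.2]
gripper_width: 1.001
grip_force: 0.0
time_s: 18.43
tcp_pos: [0.5546, 0.1318, 0.1974]
orientation: [[0.894, 0.447, -0.001], [0.447, -0.894, -0.0], [-0.001, -0.0, -1.0]]
ft_force: [-1.0, 0.1, -0.3]
gripper_width: 0.998
grip_force: 0.0
cap 0.09756764913890459 [0.55917657 0.13173898 0.09582246] ((0.5568000674247742, 0.13160590827465057), 0.029808854684233665)
fixed 0.09747202138843447 [0.47973658 0.30251115 0.09583493] ((0.47665631771087646, 0.30325832962989807), 0.030340619385242462)
```

View pics/s5.png

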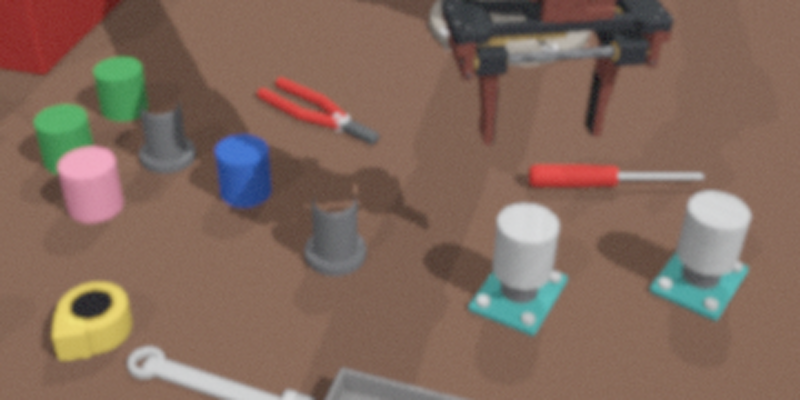

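The cap at crop (525,245) is level with the fixed one (tops both read 0.0975), both plugs are standing, and the gripper is clear.

```bash
python3 -c "
from cell import *
print(job_done())"
```

```text
the job is handed in; nothing more can be done
None
```

The cap is off the plug and resting on the bare post's top, level with the fixed cap; both plugs are still standing, the gripper is clear, and the job was handed in at about 18.5 s.

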